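# Close the tins and book the count on a thumbwheel counter

### The arm

A 6-joint arm with a two-finger parallel gripper is mounted at the origin on a cart in front of the work surface, level with it; the furniture and walls round the work are solid. World frame = base frame: x ahead of the robot, y to its left, z up, the work surface at z = 0. Lengths are in mm, angles in rad, forces in N, time in s.
With the tool pointing down it reaches from about 400 to 825 mm from the base axis. Payload 7 kg.
Tool frame: the origin (TCP) lies midway between the tips of the shut fingers; the grasp point (between the pads) lies 19 mm behind it (grip_point_offset is the distance from the TCP to the grasp point, in mm); z points along the fingers, y is the line along which they close (so a half turn about z gives the same grasp; the last joint's range is limited). The gripper opens to 88 mm and grips with 3 to 60 N. Pads are 19 mm wide; open, the fingers measure 130 mm over their backs; the gripper's body (78 mm by 193 mm) begins 47 mm behind the grasp point.
Start: joints at [1.397, 0.359, 0.012, 0, -1.224, -0.288], TCP at [300.758, 604.268, 226.561] pointing down, gripper open.
Joint ranges: [-3.07, 3.07], [-1.43, 2.12], [-1.02, 1.25], [-3.03, 1.67], [-3.05, -0], [-3.03, 3.03]. Speed limits (rad/s): [2.39, 2.39, 3.01, 3.14, 3.14, 3.14].

### API

Orientations are given as a rotation vector (axis times angle).
In Python, from rig import * gives the robot as it stands.
- The arm moves only by the tool send_rows, never from a script. Its argument "increments" is a list of rows, each an object with "offset": the shift along the tool's x, y, z in m, a list of three; "turn": the turn about the tool's z in rad. A call has 1 to 8 rows; each row shifts and turns the commanded pose from where the row before left it, along the tool's axes as they then stand; what a row does not reach is not made up. A row lasts 1/8 s, in which the tool goes at most 62.5 mm and 10.7 degrees, less where a joint would pass 70% of its speed; a pose out of reach is approached as far as the arm can. A call with a gripper value outside its range is refused whole. "fingers" is the finger opening in m, from 0 to 0.0876, set as the call begins (left out, the last holds). The fingers move at their own pace and stop on an object; "newtons" is the grip in N (left out, the last holds). Time passes only in rows, so rows that do not move let the fingers close. It gives the time, the measured TCP pose, the force, the opening and the grip force at its end, in the units of the state.
- sense(): the state, without advancing time (a new reading comes with each control period).
- camera(name): name is "scene" or "top"; returns a dict with "color" (420x560x3 uint8, red, green, blue), "camera_matrix" (3x3 intrinsics, pixels), "eye" and "orientation" of the camera in the world. Camera axes: x right, y up, looking along -z (the intrinsics and any distortion apply to the point x, -y, -z); pixel columns grow to the right and rows downward; lengths in mm; the calibration is good to about 2 mm. A picture is of the moment at which its call begins. There is no depth.
- close_job(): hands the job in; it is judged then, once.
The state is a dict: "time_s": time; "joint_pos": joint angles; "joint_vel": joint speeds; "tau": joint torques, N m; "eef_pos": TCP position; "ee_rot": TCP orientation; "wrist_force": force on the tool from outside, world axes, zero at the start; "wrist_torque": the same for the moment, N m; "width": opening from 0.0 (shut) to 1.0 (fully open); "gripper_force": force on a finger pad.
Only numpy, scipy, OpenCV 4.12 (cv2) and the standard library are available. Lean on these libraries where they do the work, as an engineer would, in place of code of your own. Each camera call takes 0.05 s, during which the arm holds its last target. There are 200 camera calls.

### The job

Close both open tins, each with the lid that fits it (large lid on the large tin, small on the small). Then roll the counter's thumbwheel with a fingertip until it shows 2, the number of tins closed, and only then push the counter's key right down and let it come up again. Leave the other things on the bench where they are.

Things in the scene. Friction and masses are not known exactly. Their poses are not given: they have to be found in the camera images.
- tin_large_rim (a point): Centre of the mouth (level with the rim) of the large tin: an open round aluminium can, 66 mm outside, 60 mm inside diameter, 50 mm tall, standing loose on the bench (0.4 kg), with a black lens barrel lying in it below the rim. z is up out of the mouth. 50 mm above the bench when upright.
- tin_small_rim (a point): Centre of the mouth of the small tin: the same kind of can, 48 mm outside, 42 mm inside diameter, 50 mm tall, loose, with a black loupe (36 mm wide) in it.
- lid_large_grip (a point): Point on the large lid's axis, 32 mm above its underside, in its knob. The lid: plug (53 mm across, 0 to 6 mm up), aluminium disc (66 mm across, 6 to 10 mm up), black cylindrical knob (18 mm across, 10 to 40 mm up); 60 g, lies loose, knob up. Grip the knob from above, fingertips above the disc. Seated, plug in the mouth (3.5 mm play) and disc on the rim, this point is 26 mm above the rim point.
- lid_small_grip (a point): The same point of the small lid: disc 48 mm across, plug 35 mm across, same knob and heights; 60 g. Seated on the small tin it is 26 mm above that tin's rim point. Tins and lids may stand in any order.
- wheel_top (a point): Topmost point of the rim of the counter's thumbwheel, 80 mm above the bench: a black wheel, 60 mm in diameter, 26 mm wide, standing 20 mm out of the box. Axes: x = away from the robot, the rolling direction; y = the axle; z up. White numbers 0 to 9 on the rim, 36 degrees (19 mm of rim) apart; the number shown is the uppermost, between two small white fins.
- thumbwheel (a joint): Turn of the wheel in rad: number shown x 0.6283 (1.257 shows 2). Starts near a number from 4 to 7. A fingertip pressed lightly (about 5 N) on its top and stroked along x turns it by friction, at times slipping a few mm first: away from the robot lowers the number, towards it raises it. It clicks: let go, it settles on the nearest number (it can hang midway). It stops beyond 0 and 9.
- counter: The counter: a fixed grey box, 120 mm (x) by 130 mm (y) by 60 mm high, turned by up to 17 degrees; origin under its middle. The wheel is 30 mm left (+y) of its middle, the key 32 mm right (-y).
- key_top (a point): Top centre of the counter's key: a round grey push button, 24 mm in diameter, in a black collar on the box, 62 mm to the right of the wheel along the box; its top is 82 mm above the bench. Pushed down 6 mm (about 5 N) it is right down; it springs back.
- key (a joint): Travel of the key in m: 0 up, 0.006 right down.
- marker: Bystander: black marker pen, 138 mm long, lying between the tins and lids; origin under its middle.
- stamp: Bystander: hand stamp standing among the tins, grey foot 26 x 44 mm, wooden knob, 62 mm tall; origin under its middle.
There are look-alikes about, which are no part of the job. Leave any orange or red look-alike of the part that bears lid_small_grip alone. Leave any green look-alike of the part that bears lid_large_grip alone.

How it is judged:
By the outcome, as a careful person would: the job done as asked, in the order asked, and still so for the second after the job is handed in, with the robot touching nothing.
It also fails if it takes over 72 s, if anything falls off the work surface, if the arm or the gripper's body presses on something with over 40 N, if the wrist force passes 120 N, or if a joint passes its speed limit or range.

## Working session

There is one attempt and no reset: what is moved stays moved. The work goes in short steps, Python scripts to look and compute and a tool call to move; the robot and the scene stay as the last step left them, time stands still between calls to the robot, and variables do not carry over. Pictures are saved under pics/ and viewed, at most 10 in all, crops included, and the job is handed in when it is done.

Besides the shell and the picture viewer there is one more tool, called after "Request:" as a command line: name --argument value ..., lists and objects as JSON in quotes. send_rows: Moves the arm, as the interface text tells. Its arguments: {"type":"object","properties":{"increments":{"type":"array"},"fingers":{"type":"number"},"newtons":{"type":"number"}},"required":["increments"]}

```bash
mkdir -p pics; cat > h.py <<'E'
from rig import *
import numpy as np, cv2
from scipy.spatial.transform import Rotation as R
def rot(o):
    o=np.array(o,float)
    return o if o.shape==(3,3) else R.from_rotvec(o).as_matrix() if o.size==3 else R.from_quat(o).as_matrix()
def px2w(c,u,v,z):
    K=np.array(c["camera_matrix"]); d=np.linalg.inv(K)@[u,v,1]; d=rot(c["orientation"])@[d[0],-d[1],-d[2]]
    e=np.array(c["eye"]); return (e+d*(z-e[2])/d[2]).round(1)
def w2px(c,p):
    q=rot(c["orientation"]).T@(np.array(p,float)-c["eye"]); q=np.array(c["camera_matrix"])@[q[0],-q[1],-q[2]]; return (q[:2]/q[2]).round(1)
def shot(n,f):
    c=camera(n); cv2.imwrite("pics/"+f+".png",c["color"][...,::-1]); return c
E
python3 - <<'E'
from h import *
for n in("top","scene"):
    c=shot(n,n+"0"); print({k:v for k,v in c.items() if k!="color"})
s=sense(); print(s); print(rot(s["ee_rot"]).round(3))
E
```

```text
{'camera_matrix': array([[486.46357438,   0.        , 290.11335794],
       [  0.        , 486.46357438, 209.27322466],
       [  0.        ,   0.        ,   1.        ]]), 'eye': array([ 414.30435575,  113.84599374, 1369.04575787]), 'orientation': array([ 0.04331702, -0.05254182, -1.57139394])}
{'camera_matrix': array([[382.01649678,   0.        , 276.10612232],
       [  0.        , 382.01649678, 206.29360872],
       [  0.        ,   0.        ,   1.        ]]), 'eye': array([-288.02219074,  511.28821864,  474.06846036]), 'orientation': array([ 0.73350343, -1.14844261, -1.78465369])}
{'time_s': 0.1, 'joint_pos': array([ 1.39708795e+00,  3.59306284e-01,  1.11746472e-02, -2.92490231e-04,
       -1.22409365e+00, -2.88096087e-01]), 'joint_vel': array([ 8.13112576e-04, -2.31813372e-03,  9.83238876e-04,  1.43163746e-03,
        8.24992583e-05, -6.30527680e-04]), 'tau': array([-9.88201173e-04, -5.84162164e+01,  2.93753511e+01,  7.01552242e+00,
        1.02167315e-02, -5.21937795e-05]), 'eef_pos': array([300.59588174, 603.90218842, 225.73559059]), 'ee_rot': array([ 3.05677589e+00, -7.18794135e-01, -3.02840277e-04]), 'wrist_force': array([ 0.28053887, -1.03212896, -0.23105481]), 'wrist_torque': array([-0.0292787 ,  0.07445551, -0.0601271 ]), 'gripper_force': 0.0, 'width': 0.9977171881613355}
[[ 0.895 -0.446 -0.001]
 [-0.446 -0.895 -0.001]
 [ 0.     0.001 -1.   ]]
```

View pics/top0.png

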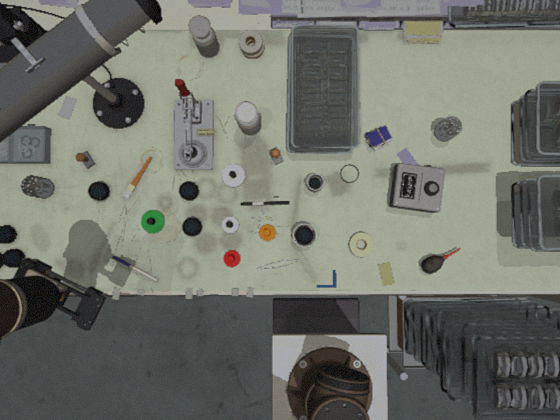

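View pics/scene0.png

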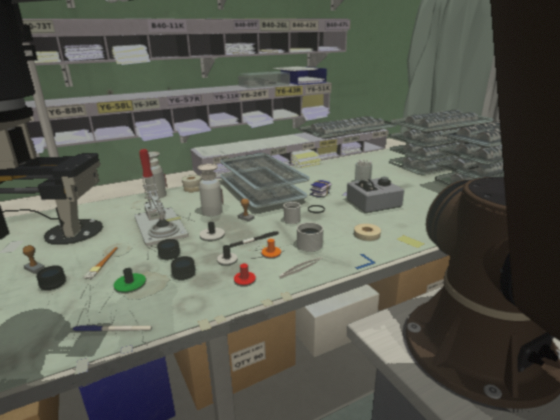

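The top view shows these candidates:
- **Large lid:** white at (232,176). The green look-alike is at (152,221).
- **Small lid:** white at (231,225). The orange look-alike is at (267,233) and the red one at (232,258).
- **Tins:** large at (303,235), small at (314,183). The ring at (349,173) and the tape at (361,244) are not tins.
- **Counter and bystanders:** counter at (418,187), marker at (265,203), stamp at (276,154).

I choose the two white lids and check them in a close crop.

```bash
python3 - <<'E'
from h import *
im=cv2.imread("pics/top0.png")
a=cv2.resize(im[140:275,210:335],None,fx=4.4,fy=4.4,interpolation=cv2.INTER_CUBIC)
b=cv2.resize(im[155:220,380:450],None,fx=3,fy=3,interpolation=cv2.INTER_CUBIC)
o=np.zeros((594,780,3),np.uint8);o[:a.shape[0],:a.shape[1]]=a[:594];o[:b.shape[0],560:560+b.shape[1]]=b
s=cv2.imread("pics/scene0.png")[165:215,340:412]; s=cv2.resize(s,None,fx=3,fy=3,interpolation=cv2.INTER_CUBIC); o[250:250+s.shape[0],560:560+s.shape[1]]=s
cv2.imwrite("pics/crop0.png",o)
E
```

```text
(no output)
```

View pics/crop0.png

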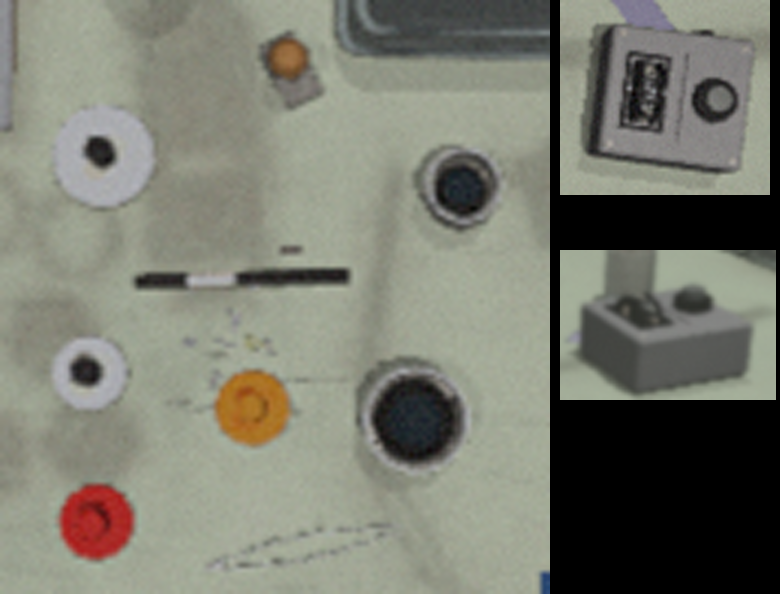

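The crop confirms the two white lids with black knobs at top pixels (233.6,175.7) large and (230,224.5) small. Tins are at (304,235) large and (314,182.5) small. The counter is turned by about -7 degrees, with the wheel on its left and the key on its right.

```bash
cat >> h.py <<'E'
def circ(c,u,v,dmm,z,name="",win=20,tol=.12):
    """Hough circle of dmm diameter at height z near (u,v)"""
    f=8; u0,v0=int(u)-win,int(v)-win
    g=cv2.cvtColor(c["color"],cv2.COLOR_RGB2GRAY)[v0:v0+2*win,u0:u0+2*win]
    g=cv2.GaussianBlur(cv2.resize(g,None,fx=f,fy=f,interpolation=cv2.INTER_CUBIC),(0,0),4)
    e=np.array(c["eye"]); D=np.linalg.norm(e-px2w(c,u,v,z))
    r=dmm/2*c["camera_matrix"][0][0]/D*f
    h=cv2.HoughCircles(g,cv2.HOUGH_GRADIENT,1,300,param1=60,param2=8,minRadius=int(r*(1-tol)),maxRadius=int(r*(1+tol)+1))
    if h is None: print(name,"none"); return None
    x,y,rr=h[0][0]; p=((x+.5)/f-.5+u0,(y+.5)/f-.5+v0); w=px2w(c,*p,z)
    print(name,np.round(p,2),"r %.1f exp %.1f"%(rr/f,r/f),w); return w
E
python3 - <<'E'
from h import *
c=camera("top")
circ(c,233.6,175.7,66,10,"LL disc"); circ(c,232.6,174.5,18,40,"LL knob",8,.3)
circ(c,230,224.5,48,10,"SL disc"); circ(c,229.3,224,18,40,"SL knob",8,.3)
circ(c,304,234.7,66,50,"LT out");circ(c,304,234.7,60,50,"LT in")
circ(c,314.3,182.5,48,50,"ST out");circ(c,314.3,182.5,42,50,"ST in",16)
circ(c,431.5,188,24,82,"key",9,.3)
for uv in((408,185.5),): print("wheel",px2w(c,*uv,80))
for a in((395,163,),(430,168),(427.5,211.5),(391,206.5)): print(px2w(c,*a,60))
im=c["color"]
o=cv2.resize(im[168:205,395:425],None,fx=16,fy=16,interpolation=cv2.INTER_CUBIC)[...,::-1]
cv2.imwrite("pics/wheel0.png",o)
E
```

```text
LL disc none
LL knob [232.38 173.88] r 3.6 exp 3.2 [593.1 264.5  40. ]
SL disc [230.25 219.38] r 7.9 exp 8.5 [469.2 273.1  10. ]
SL knob [229.   223.75] r 3.5 exp 3.3 [456.1 272.9  40. ]
LT out [305.25 234.75] r 10.7 exp 12.2 [425.7  65.1  50. ]
LT in [304.5  234.62] r 10.4 exp 11.1 [426.1  67.2  50. ]
ST out [313.88 182.5 ] r 9.0 exp 8.8 [568.   41.2  50. ]
ST in [315.12 181.38] r 7.2 exp 7.7 [571.   37.7  50. ]
key [432.5  186.25] r 5.3 exp 4.3 [ 554. -273.   82.]
wheel [ 556.3 -208.2   80. ]
[ 619.9 -178.9   60. ]
[ 606.2 -273.8   60. ]
[ 487.9 -264.8   60. ]
[ 501.5 -166.3   60. ]
```

View pics/wheel0.png

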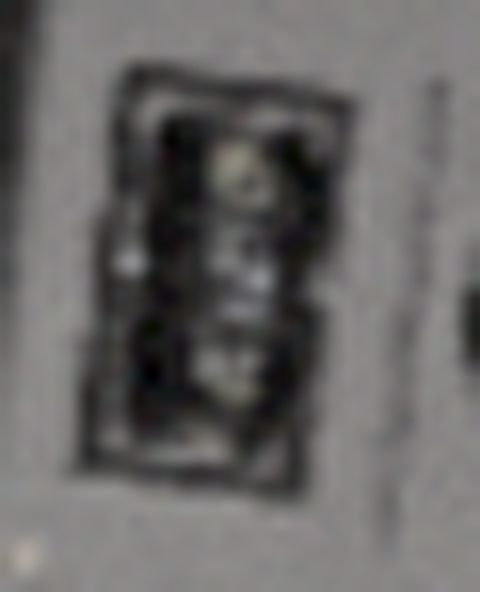

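The wheel crop shows the fins at about (403,184) and (415,185.5) with the number between them, too blurred to read yet. I'll turn the gripper so that it closes along the counter's x axis, which suits every step.

Request:
send_rows --increments '[{"offset": [0, 0, 0], "turn": 0.1745}, {"offset": [0, 0, 0], "turn": 0.1745}, {"offset": [0, 0, 0], "turn": 0.1745}, {"offset": [0, 0, 0], "turn": 0.1745}, {"offset": [0, 0, 0], "turn": 0.1745}, {"offset": [0, 0, 0], "turn": 0.1745}, {"offset": [0, 0, 0], "turn": 0.1745}]' --fingers 0.05 --newtons 20

```text
time_s: 1.02
eef_pos: [300.7, 604.1, 226.2]
ee_rot: [2.086, -2.348, 0.0]
wrist_force: [-0.6, -0.0, -0.3]
width: 0.567
gripper_force: 0.0
```

```bash
cat >> h.py <<'E'
def go(*p):
    "offset in tool axes (mm) from measured pose to world TCP p"
    s=sense(); M=rot(s["ee_rot"]); print("off",(M.T@(np.array(p)-s["eef_pos"])).round(1),"at",s["eef_pos"].round(1),"ydir deg",np.degrees(np.arctan2(M[1,1],M[0,1])).round(1),"t",s["time_s"],"F",s["wrist_force"].round(1),"w",round(s["width"],3))
def disc(c,u,v,dmm,z,name,lo=None,win=22):
    "centre of bright low-saturation blob"
    u0,v0=int(u)-win,int(v)-win; f=6
    g=cv2.resize(c["color"][v0:v0+2*win,u0:u0+2*win],None,fx=f,fy=f,interpolation=cv2.INTER_CUBIC)
    hsv=cv2.cvtColor(g,cv2.COLOR_RGB2LAB).astype(int); b=hsv[...,2]
    bg=np.median(b); m=((b<bg-5)).astype(np.uint8)
    m=cv2.morphologyEx(m,cv2.MORPH_OPEN,np.ones((7,7)))
    cs,_=cv2.findContours(m,cv2.RETR_EXTERNAL,cv2.CHAIN_APPROX_NONE)
    k=max(cs,key=cv2.contourArea); (x,y),r=cv2.minEnclosingCircle(k); e=cv2.fitEllipse(k); x,y=e[0]
    p=((x+.5)/f-.5+u0,(y+.5)/f-.5+v0)
    print(name,np.round(p,2),"ell d",np.round(np.array(e[1])/f,1),"exp",round(dmm*486.5/(1369-z),1),px2w(c,*p,z))
E
python3 - <<'E'
from h import *
c=camera("top")
disc(c,233.6,175.7,66,10,"LL");disc(c,230,224.5,48,10,"SL");disc(c,304,234.7,66,50,"LT");disc(c,314.3,182.5,48,50,"ST")
go(593,264.5,120); go(456,272.9,120)
E
```

```text
LL [233.08 174.96] ell d [23. 23.] exp 23.6 [594.1 265.9  10. ]
SL [229.86 224.26] ell d [16.8 16.9] exp 17.2 [455.6 274.1  10. ]
LT [304.42 233.93] ell d [18.7 20.3] exp 24.3 [427.9  67.4  50. ]
ST [313.98 184.17] ell d [13.4 14. ] exp 17.7 [563.4  40.9  50. ]
off [ 299.8 -333.   106.3] at [300.7 604.  226.1] ydir deg 172.7 t 1.075 F [-0.5  0.2 -1.2] w 0.568
off [ 308.8 -196.   106.3] at [300.7 604.  226.1] ydir deg 172.7 t 1.075 F [-0.5  0.2 -1.2] w 0.568
```

Request:
send_rows --increments '[{"offset": [0.044, -0.028, 0.012], "turn": 0}, {"offset": [0.044, -0.028, 0.012], "turn": 0}, {"offset": [0.044, -0.028, 0.012], "turn": 0}, {"offset": [0.044, -0.028, 0.012], "turn": 0}, {"offset": [0.044, -0.028, 0.012], "turn": 0}, {"offset": [0.044, -0.028, 0.012], "turn": 0}, {"offset": [0.044, -0.028, 0.012], "turn": 0}, {"offset": [0, 0, 0.02], "turn": 0}]'

```text
time_s: 2.08
eef_pos: [462.1, 273.5, 122.6]
ee_rot: [-2.092, 2.343, 0.0]
wrist_force: [-0.4, 0.5, 0.0]
width: 0.573
gripper_force: 0.0
```

```bash
python3 - <<'E'
from h import *
go(455.8,273.4,15)
c=shot("scene","s1"); print(w2px(c,[455.8,273.4,40]),w2px(c,sense()["eef_pos"]))
im=c["color"][140:300,150:350,::-1]; cv2.imwrite("pics/s1c.png",cv2.resize(im,None,fx=3.6,fy=3.6,interpolation=cv2.INTER_CUBIC))
E
```

```text
off [  0.9   6.3 107.6] at [462.1 273.5 122.6] ydir deg 173.5 t 2.075 F [-0.4  0.5  0. ] w 0.573
[226.8 245.3] [223.4 213.3]
```

View pics/s1c.png

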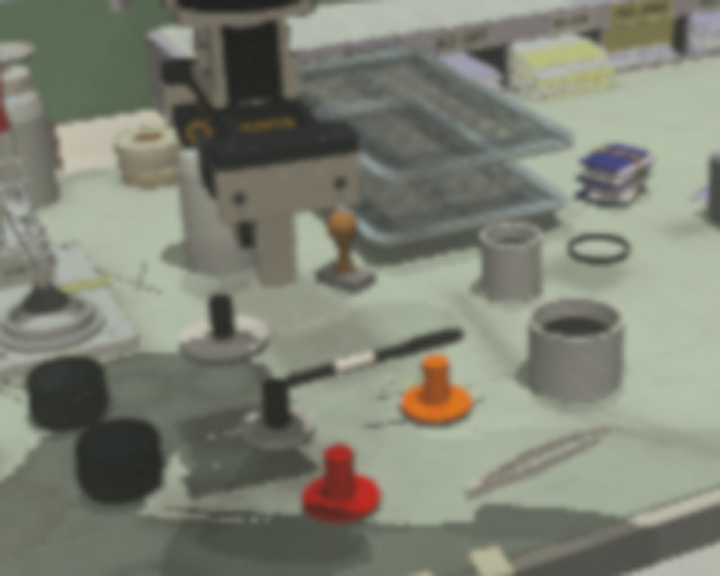

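The scene crop shows the small lid's knob top at full-frame pixel (226.4,245.5), against a prediction of (226.8,245.3). The position is confirmed and the way down is free.

Request:
send_rows --increments '[{"offset": [0.001, 0.006, 0.03], "turn": 0}, {"offset": [0, 0, 0.04], "turn": 0}, {"offset": [0, 0, 0.036], "turn": 0}, {"offset": [0, 0, 0], "turn": 0}]'

```text
time_s: 2.62
eef_pos: [453.4, 274.7, 14.6]
ee_rot: [2.092, -2.337, 0.001]
wrist_force: [0.1, -0.4, 0.2]
width: 0.573
gripper_force: 0.0
```

Request:
send_rows --increments '[{"offset": [0, 0, 0], "turn": 0}, {"offset": [0, 0, 0], "turn": 0}, {"offset": [0, 0, 0], "turn": 0}, {"offset": [0, 0, 0], "turn": 0}]' --fingers 0 --newtons 25

```text
time_s: 3.12
eef_pos: [455.2, 276.3, 17.4]
ee_rot: [-2.092, 2.342, 0.0]
wrist_force: [-0.7, -0.7, 4.3]
width: 0.194
gripper_force: 25.0
```

Request:
send_rows --increments '[{"offset": [0, 0, -0.04], "turn": 0}, {"offset": [0, 0, -0.045], "turn": 0}, {"offset": [0.0437, -0.028, 0], "turn": 0}, {"offset": [0.0437, -0.028, 0], "turn": 0}, {"offset": [0.0437, -0.028, 0], "turn": 0}, {"offset": [0.0437, -0.028, 0], "turn": 0}, {"offset": [0.0437, -0.028, 0], "turn": 0}, {"offset": [0, 0, 0], "turn": 0}]'

```text
time_s: 4.12
eef_pos: [570.1, 40.0, 101.3]
ee_rot: [2.088, -2.347, -0.0]
wrist_force: [0.4, 0.8, 0.1]
width: 0.197
gripper_force: 25.0
```

```bash
python3 - <<'E'
from h import *
P=[]
for i in range(3):
    c=camera("top"); P.append(c["color"].astype(float)); go(568,41,85)
s=camera("scene")
im=np.mean(P,0).astype(np.uint8)
a=cv2.resize(im[168:200,298:332],None,fx=11,fy=11,interpolation=cv2.INTER_CUBIC)
u,v=w2px(s,[568,41,60]).astype(int); print(u,v)
b=cv2.resize(s["color"][v-28:v+28,u-26:u+26],None,fx=7,fy=7,interpolation=cv2.INTER_CUBIC)
o=np.zeros((400,780,3),np.uint8); o[:a.shape[0],:a.shape[1]]=a; o[:b.shape[0],400:400+b.shape[1]]=b
cv2.imwrite("pics/st.png",o[...,::-1])
print(w2px(s,[568,41,50]),"scene crop origin",u-26,v-28)
E
```

```text
off [ 0.5  1.5 16.3] at [569.6  41.3 101.3] ydir deg 173.4 t 4.175 F [ 0.9  0.7 -0.1] w 0.197
off [ 1.4  1.1 16.4] at [569.3  42.3 101.4] ydir deg 173.4 t 4.225 F [-0.7 -0.1 -0.6] w 0.196
off [ 2.2  0.9 16.5] at [569.1  43.1 101.5] ydir deg 173.5 t 4.275 F [-0.   0.2  0.9] w 0.196
291 201
[291.5 204.6] scene crop origin 265 173
```

View pics/st.png

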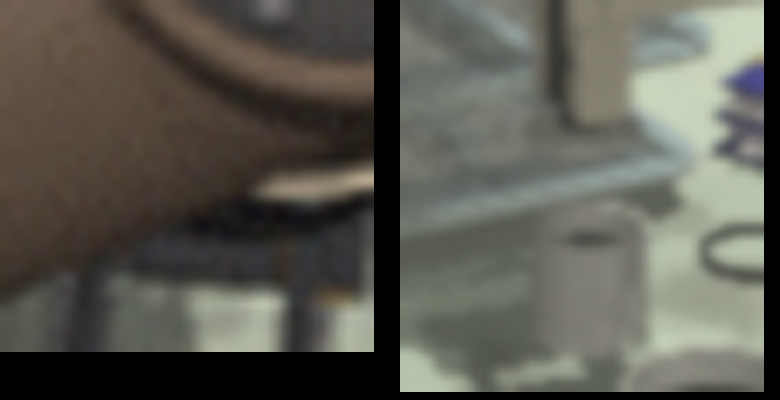

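The scene crop shows the fingertip near (294,190) and the small tin's rim centre near (292,205). The lid isn't clear between the pads, so I'll check numerically whether it left its place.

```bash
python3 - <<'E'
from h import *
s=camera("scene")
old=cv2.imread("pics/scene0.png")[...,::-1]; g=s["color"]
for z in(40,30,20,12): 
    u,v=w2px(s,[455.8,273.4,z]).round().astype(int); print(z,u,v,old[v,u],g[v,u])
t=camera("top")["color"]; o=cv2.imread("pics/top0.png")[...,::-1]
print("top",o[224,224:236].mean(1).astype(int),t[224,224:236].mean(1).astype(int))
e=sense()["eef_pos"]; print(e, w2px(s,e), w2px(s,e-[0,0,5]))
# column of pixels below fingertip
u,v=w2px(s,e).round().astype(int); print(g[v-10:v+20,u].tolist())
E
```

```text
40 227 245 [87 90 81] [122 129 114]
30 227 249 [49 52 45] [124 132 118]
20 228 253 [50 51 46] [123 130 115]
12 228 256 [50 51 45] [122 128 114]
top [177 151  74  39  36  50  41  33  62 128 173 173] [63 64 66 60 65 67 63 61 71 66 61 66]
[569.15058096  43.99863162 101.71407226] [290.2 187.3] [290.2 189. ]
[[120, 117, 103], [118, 114, 101], [115, 112, 99], [112, 108, 96], [112, 109, 96], [114, 110, 97], [115, 112, 99], [118, 114, 101], [119, 116, 102], [119, 116, 101], [119, 116, 102], [119, 116, 102], [113, 110, 97], [96, 93, 84], [82, 82, 74], [96, 97, 90], [110, 110, 102], [121, 120, 112], [116, 117, 108], [105, 109, 104], [114, 123, 119], [131, 143, 139], [135, 146, 140], [130, 139, 132], [117, 122, 113], [121, 120, 111], [125, 124, 114], [124, 123, 114], [114, 113, 106], [90, 90, 83]]
```

Request:
send_rows --increments '[{"offset": [0, 0, 0], "turn": 0}, {"offset": [0, 0, 0], "turn": 0}, {"offset": [0, 0, 0], "turn": 0}, {"offset": [0, 0, 0], "turn": 0}]'

```text
time_s: 4.92
eef_pos: [569.4, 43.1, 101.6]
ee_rot: [2.093, -2.343, -0.0]
wrist_force: [0.7, -0.8, -0.0]
width: 0.195
gripper_force: 25.0
```

```bash
cat >> h.py <<'E'
def locate(c,u,v,dmm,z,name):
    "best outer circle by integrating gradient along projected circle"
    g=cv2.cvtColor(c["color"],cv2.COLOR_RGB2LAB)[...,2].astype(np.float32)
    g2=cv2.cvtColor(c["color"],cv2.COLOR_RGB2GRAY).astype(np.float32)
    w=px2w(c,u,v,z); t=np.linspace(0,2*np.pi,73)[:-1]; best=[]
    from scipy.ndimage import map_coordinates as mc
    for dx in np.arange(-8,8.1,.5):
        for dy in np.arange(-8,8.1,.5):
            sc=0
            def ring(img,d,z):
                P=np.array([w2px(c,[w[0]+dx+d/2*np.cos(a),w[1]+dy+d/2*np.sin(a),z]) for a in t[::3]]); return mc(img,[P[:,1],P[:,0]],order=1)
            best.append((ring(g2,dmm-3,z).mean()-ring(g2,dmm-15,z).mean()-ring(g2,dmm-3,z).std(),w[0]+dx,w[1]+dy))
    best.sort(reverse=True); b=np.array(best[:8]); print(name,b[:,1:].mean(0).round(1),"score",best[0][0].round(1))
E
python3 - <<'E'
from h import *
go(568,41,85)
o=cv2.imread("pics/top0.png")[...,::-1]; c=camera("top"); c["color"]=o
locate(c,304,234.7,66,50,"LT"); locate(c,314.3,182.5,48,50,"ST")
s=camera("scene"); old=dict(s); old["color"]=cv2.imread("pics/scene0.png")[...,::-1]
for n,p,d in(("LT",[426,68,50],66),("ST",[568,41,50],48)): locate(old,*w2px(s,p),d,50,"scene "+n)
go(568,41,85)
E
```

```text
off [ 2.3  1.2 16.6] at [569.4  43.1 101.6] ydir deg 173.6 t 4.925 F [ 0.7 -0.8 -0. ] w 0.195
LT [425.   67.3] score 74.0
ST [571.4  37.8] score 66.6
scene LT [422.3  71.4] score 18.7
scene ST [567.   41.6] score 6.2
off [ 2.2  1.2 16.6] at [569.4  43.  101.6] ydir deg 173.6 t 5.025 F [ 0.2 -0.6 -0.7] w 0.197
```

Request:
send_rows --increments '[{"offset": [0, 0, 0.02], "turn": 0}, {"offset": [0, 0, 0.012], "turn": 0}, {"offset": [0, 0, 0.003], "turn": 0}, {"offset": [0, 0, 0.002], "turn": 0}, {"offset": [0, 0, 0.001], "turn": 0}, {"offset": [0, 0, 0], "turn": 0}]'

```text
time_s: 5.78
eef_pos: [569.9, 43.1, 64.0]
ee_rot: [-2.093, 2.342, -0.001]
wrist_force: [1.6, -2.0, -0.7]
width: 0.197
gripper_force: 25.0
```

Request:
send_rows --increments '[{"offset": [0, 0, 0.0015], "turn": 0}, {"offset": [0, 0, 0.0015], "turn": 0}, {"offset": [0, 0, 0], "turn": 0}, {"offset": [0, 0, 0], "turn": 0}]'

```text
time_s: 6.28
eef_pos: [570.0, 42.9, 61.4]
ee_rot: [-2.093, 2.342, -0.001]
wrist_force: [0.5, -2.3, 5.8]
width: 0.195
gripper_force: 25.0
```

Contact came at z 61.4, exactly the seated height. Release and rise.

Request:
send_rows --increments '[{"offset": [0, 0, 0], "turn": 0}, {"offset": [0, 0, 0], "turn": 0}, {"offset": [0, 0, 0], "turn": 0}, {"offset": [0, 0, -0.03], "turn": 0}, {"offset": [0, 0, -0.04], "turn": 0}, {"offset": [-0.03, 0, 0], "turn": 0}, {"offset": [-0.055, 0, 0], "turn": 0}, {"offset": [-0.055, 0, 0], "turn": 0}]' --fingers 0.05

```text
time_s: 7.28
eef_pos: [585.2, 183.4, 130.8]
ee_rot: [-2.092, 2.343, 0.0]
wrist_force: [0.3, 0.5, 1.1]
width: 0.569
gripper_force: 0.0
```

Request:
send_rows --increments '[{"offset": [-0.055, 0, 0], "turn": 0}, {"offset": [-0.028, 0, 0], "turn": 0}, {"offset": [0, 0, 0], "turn": 0}, {"offset": [0, 0, 0], "turn": 0}, {"offset": [0, 0, 0], "turn": 0}]'

```text
time_s: 7.9
eef_pos: [594.4, 263.4, 130.7]
ee_rot: [2.092, -2.344, -0.0]
wrist_force: [0.3, -1.0, -0.2]
width: 0.568
gripper_force: 0.0
```

```bash
python3 - <<'E'
from h import *
go(593.5,265.2,15.5)
c=shot("top","t2"); s=shot("scene","s2"); go(593.5,265.2,15.5)
u,v=w2px(s,[570,40,60]).astype(int)
a=cv2.resize(c["color"][168:200,298:332],None,fx=11,fy=11,interpolation=cv2.INTER_CUBIC)
b=cv2.resize(s["color"][v-28:v+28,u-26:u+26],None,fx=7,fy=7,interpolation=cv2.INTER_CUBIC)
o=np.zeros((400,780,3),np.uint8); o[:a.shape[0],:a.shape[1]]=a; o[:b.shape[0],400:400+b.shape[1]]=b
cv2.imwrite("pics/st2.png",o[...,::-1])
E
```

```text
off [ -1.7   1.1 115.2] at [594.4 263.4 130.7] ydir deg 173.5 t 7.9 F [ 0.3 -1.  -0.2] w 0.568
off [ -1.4   1.3 115.3] at [594.6 263.6 130.8] ydir deg 173.5 t 8.0 F [0.2 0.2 0.5] w 0.569
```

View pics/st2.png

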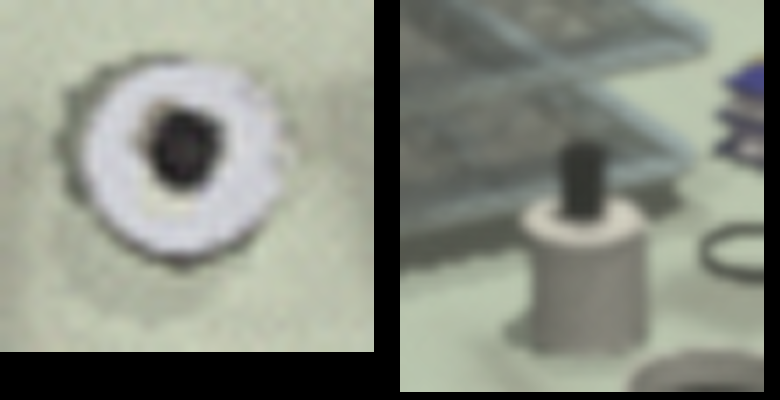

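The small lid sits level on the small tin, disc at top pixel (314.6,181.8). Now the large lid.

Request:
send_rows --increments '[{"offset": [-0.0015, 0.0012, 0.03], "turn": 0}, {"offset": [0, 0, 0.045], "turn": 0}, {"offset": [0, 0, 0.039], "turn": 0}, {"offset": [0, 0, 0], "turn": 0}, {"offset": [0, 0, 0], "turn": 0}]'

```text
time_s: 8.62
eef_pos: [594.2, 266.3, 18.0]
ee_rot: [-2.092, 2.342, -0.001]
wrist_force: [0.5, 0.2, 0.3]
width: 0.566
gripper_force: 0.0
```

Request:
send_rows --increments '[{"offset": [0, 0, 0], "turn": 0}, {"offset": [0, 0, 0], "turn": 0}, {"offset": [0, 0, 0], "turn": 0}, {"offset": [0, 0, 0], "turn": 0}, {"offset": [0, 0, 0], "turn": 0}]' --fingers 0

```text
time_s: 9.25
eef_pos: [593.6, 266.4, 17.0]
ee_rot: [-2.093, 2.342, -0.0]
wrist_force: [-1.2, 0.1, 4.1]
width: 0.196
gripper_force: 25.0
```

```bash
python3 - <<'E'
from h import *
c=camera("top"); c["color"]=cv2.imread("pics/t2.png")[...,::-1]
circ(c,304,234.7,66,50,"LT out");circ(c,304,234.7,60,50,"LT in")
g=cv2.cvtColor(c["color"],cv2.COLOR_RGB2GRAY)
print(g[234,286:323].tolist(),g[218:252,304].tolist())
go(426,68,102)
E
```

```text
LT out [303.62 233.75] r 11.1 exp 12.2 [428.4  69.5  50. ]
LT in [304.62 235.  ] r 10.2 exp 11.1 [425.   66.8  50. ]
[182, 184, 186, 184, 162, 106, 152, 181, 104, 36, 34, 39, 33, 41, 34, 43, 43, 48, 49, 51, 45, 45, 48, 48, 39, 36, 31, 67, 83, 148, 194, 180, 175, 187, 196, 195, 198] [194, 196, 181, 132, 122, 146, 150, 101, 44, 31, 39, 44, 47, 50, 49, 39, 49, 49, 41, 44, 43, 42, 38, 43, 32, 30, 60, 111, 163, 186, 156, 157, 161, 178]
off [215.9 144.3 -85.1] at [593.6 266.4  17. ] ydir deg 173.6 t 9.3 F [-1.2  0.3  4.8] w 0.195
```

Request:
send_rows --increments '[{"offset": [0, 0, -0.04], "turn": 0}, {"offset": [0, 0, -0.045], "turn": 0}, {"offset": [0.0427, 0.029, 0], "turn": 0}, {"offset": [0.0427, 0.029, 0], "turn": 0}, {"offset": [0.0427, 0.029, 0], "turn": 0}, {"offset": [0.0427, 0.029, 0], "turn": 0}, {"offset": [0.0426, 0.0288, 0], "turn": 0}, {"offset": [0, 0, 0], "turn": 0}]'

```text
time_s: 10.3
eef_pos: [422.7, 68.0, 101.4]
ee_rot: [2.09, -2.344, -0.001]
wrist_force: [1.8, 1.0, -0.2]
width: 0.199
gripper_force: 25.0
```

Request:
send_rows --increments '[{"offset": [0, 0, 0.01], "turn": 0}, {"offset": [0, 0, 0], "turn": 0}, {"offset": [0, 0, 0], "turn": 0}, {"offset": [0, 0, 0], "turn": 0}]'

```text
time_s: 10.8
eef_pos: [425.8, 70.8, 91.4]
ee_rot: [2.093, -2.342, -0.0]
wrist_force: [-0.2, 1.1, -0.8]
width: 0.196
gripper_force: 25.0
```

```bash
python3 - <<'E'
from h import *
go(425.9,70.5,61)
E
```

```text
off [ 0.3 -0.1 30.4] at [425.8  70.8  91.4] ydir deg 173.6 t 10.8 F [-0.2  1.1 -0.8] w 0.196
```

Request:
send_rows --increments '[{"offset": [0, 0, 0.012], "turn": 0}, {"offset": [0, 0, 0.008], "turn": 0}, {"offset": [0, 0, 0.003], "turn": 0}, {"offset": [0, 0, 0.003], "turn": 0}, {"offset": [0, 0, 0.001], "turn": 0}, {"offset": [0, 0, 0], "turn": 0}]'

```text
time_s: 11.55
eef_pos: [425.7, 70.5, 64.7]
ee_rot: [-2.093, 2.343, -0.0]
wrist_force: [0.0, 0.2, -0.5]
width: 0.198
gripper_force: 25.0
```

Request:
send_rows --increments '[{"offset": [0, 0, 0.0015], "turn": 0}, {"offset": [0, 0, 0.0015], "turn": 0}, {"offset": [0, 0, 0], "turn": 0}, {"offset": [0, 0, 0], "turn": 0}]'

```text
time_s: 12.05
eef_pos: [425.6, 70.5, 61.6]
ee_rot: [2.093, -2.343, 0.0]
wrist_force: [-0.2, 0.6, -0.5]
width: 0.196
gripper_force: 25.0
```

Request:
send_rows --increments '[{"offset": [0, 0, 0.001], "turn": 0}, {"offset": [0, 0, 0], "turn": 0}, {"offset": [0, 0, 0], "turn": 0}]'

```text
time_s: 12.42
eef_pos: [425.7, 70.5, 60.9]
ee_rot: [-2.093, 2.342, -0.0]
wrist_force: [-1.6, -0.4, 6.1]
width: 0.198
gripper_force: 25.0
```

Request:
send_rows --increments '[{"offset": [0, 0, 0], "turn": 0}, {"offset": [0, 0, 0], "turn": 0}, {"offset": [0, 0, 0], "turn": 0}, {"offset": [0, 0, -0.03], "turn": 0}, {"offset": [0, 0, -0.045], "turn": 0}, {"offset": [0, 0, -0.02], "turn": 0}]' --fingers 0.05

```text
time_s: 13.18
eef_pos: [426.5, 70.9, 157.8]
ee_rot: [-2.091, 2.34, -0.001]
wrist_force: [0.1, 0.1, -0.0]
width: 0.573
gripper_force: 0.0
```

```bash
python3 - <<'E'
from h import *
c=camera("top")
# wheel: fins at (403.1,184.4),(414.9,185.5)
print(px2w(c,409,185,82),px2w(c,431.7,188.2,82)); go(555,-210,120)
P=np.mean([camera("top")["color"].astype(float) for _ in range(12)],0)
S=np.mean([camera("scene")["color"].astype(float) for _ in range(12)],0)
s=camera("scene"); u,v=w2px(s,[555,-210,75]).astype(int); print(u,v)
a=cv2.resize(P[170:202,396:424],None,fx=13,fy=13,interpolation=cv2.INTER_CUBIC)
b=cv2.resize(S[v-14:v+14,u-18:u+18],None,fx=11,fy=11,interpolation=cv2.INTER_CUBIC)
u,v=w2px(s,[426,69,60]).astype(int)
d=cv2.resize(S[v-22:v+22,u-22:u+22],None,fx=4,fy=4)
o=np.zeros((500,780,3)); o[:416,:364]=a; o[:308,370:766]=b; o[310:486,370:546]=d
cv2.imwrite("pics/w2.png",np.clip(o,0,255)[...,::-1])
E
```

```text
[ 557.4 -210.4   82. ] [ 548.8 -270.8   82. ]
off [ 265.4 -158.1   39.5] at [427.4  71.3 159.5] ydir deg 173.6 t 13.225 F [1.5 0.8 2.8] w 0.569
366 181[ WARN:0@29.217] global loadsave.cpp:1063 imwrite_ Unsupported depth image for selected encoder is fallbacked to CV_8U.
```

View pics/w2.png

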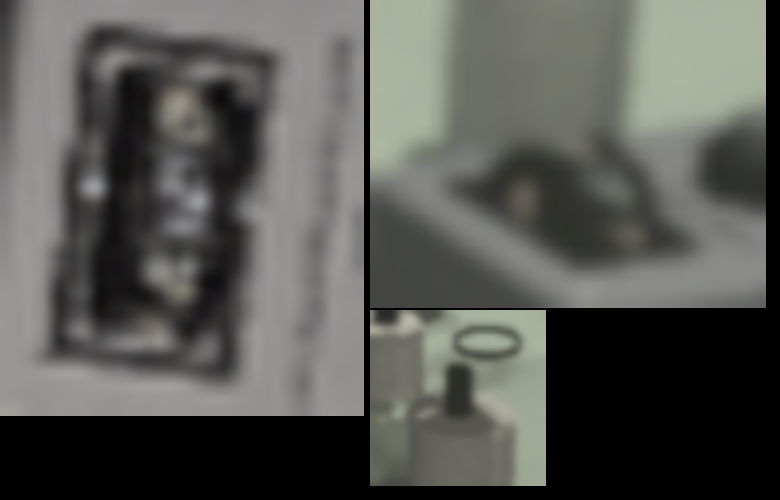

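The large lid seated at the expected height (z 60.9, contact 6 N). The scene crop shows it level but in the gripper's shadow. The wheel shows fins at about (403,184) and (415,186). Digits are visible at three slots but can't be read by eye, so I'll unwrap the wheel and match templates.

```bash
cat >> h.py <<'E'
def unwrap(img,c,wx,wy,yaw,w=11,span=52):
    th=np.radians(np.arange(-span,span+.1,2)); a=np.arange(-w,w+.1,1.)   # th>0 away from robot; a>0 left
    ex=np.array([np.cos(yaw),np.sin(yaw),0]); ey=np.array([-ex[1],ex[0],0])
    X=np.array([[w2px(c,np.array([wx,wy,50])+30*np.sin(t)*ex+np.array([0,0,30*np.cos(t)])+b*ey) for b in a[::-1]] for t in th[::-1]]).astype(np.float32)
    return cv2.remap(img.astype(np.float32),X[...,0],X[...,1],cv2.INTER_CUBIC)
def avg(n,k=10):
    L=[camera(n) for _ in range(k)]; return np.mean([cv2.cvtColor(l["color"],cv2.COLOR_RGB2GRAY) for l in L],0),L[0]
def tmpl(n,h,wd,font,sub):
    "rows th 52..-52 step 2deg (1.05mm), cols 1mm ; number n at row 26-sub"
    W=23*8; H=int(53*1.047*8); im=np.zeros((H,W),np.float32)
    for k in(-1,0,1):
        if not 0<=n+k<=9: continue
        (tw,thh),_=cv2.getTextSize(str(n+k),font,1,2); g=np.zeros((thh+12,tw+12),np.uint8); cv2.putText(g,str(n+k),(6,thh+6),font,1,255,4)
        ys,xs=np.where(g); g=g[ys.min():ys.max()+1,xs.min():xs.max()+1]
        ww=wd*(.35 if n+k==1 else 1); g=cv2.resize(g,(int(ww*8),int(h*8)))
        cy=int((26.5*1.047-k*18.85-sub)*8); cx=W//2; y0=cy-g.shape[0]//2; x0=cx-g.shape[1]//2
        y1=max(y0,0); y2=min(y0+g.shape[0],H); im[y1:y2,x0:x0+g.shape[1]]=g[y1-y0:y2-y0]
    im=cv2.GaussianBlur(im,(0,0),8*1.3); return cv2.resize(im,(23,53),interpolation=cv2.INTER_AREA)
def read(U,rng=range(0,10)):
    res={}
    U=U-cv2.GaussianBlur(U,(0,0),6)
    V=U[3:-3,3:-3].astype(np.float32)
    for n in rng:
        best=-1
        for font in(0,2,3):
            for h in(9,11,13):
                for wd in(6,8,10):
                    for sub in(-3,0,3):
                        t=tmpl(n,h,wd,font,sub); t=t-cv2.GaussianBlur(t,(0,0),6)
                        r=cv2.matchTemplate(cv2.copyMakeBorder(V,3,3,3,3,cv2.BORDER_REPLICATE),t[3:-3,3:-3],cv2.TM_CCOEFF_NORMED).max()
                        best=max(best,r)
        res[n]=round(float(best),3)
    return res
E
python3 - <<'E'
from h import *
P,c=avg("top",12); np.save("P0.npy",P)
U=unwrap(P,c,556.3,-210,np.radians(-6.4)); np.save("U0.npy",U)
print(read(U))
M=np.clip(U[::2,::1],0,255).astype(int)
for r in M: print(" ".join("%3d"%x for x in r))
E
```

```text
{0: 0.491, 1: 0.619, 2: 0.614, 3: 0.65, 4: 0.656, 5: 0.727, 6: 0.653, 7: 0.656, 8: 0.72, 9: 0.592}
 47  32  15  10  13  15  18  31  49  69  98 120 135 145 143 131 112  94  77  52  34  25  18
 39  27  15  14  16  17  21  39  58  85 115 130 142 144 138 122 109  95  82  62  46  34  25
 36  26  19  18  21  22  27  42  68  98 124 134 139 135 122 108 102  98  85  70  51  40  30
 35  24  19  19  22  22  27  49  76 104 121 127 127 119 101  94  97  97  88  74  60  44  32
 30  20  17  17  20  22  31  54  70  94 107 111 109 104  97 100 106 107  93  80  57  41  33
 26  18  16  19  23  26  36  49  63  82  88  95 103 106 108 112 114 108  88  68  53  41  36
 21  18  19  25  28  32  40  52  59  71  78  82  87  91  93  89  87  74  66  52  44  42  41
 22  21  21  27  34  38  48  59  66  76  81  84  84  82  76  70  64  54  47  44  40  41  40
 21  20  21  26  30  33  41  56  66  83  95 104 104  99  89  77  70  57  47  42  36  33  33
 18  18  20  25  28  28  36  55  69  93 108 113 110  95  77  68  64  55  45  37  28  23  23
 18  20  24  30  35  34  42  57  79 101 116 119 112  96  81  76  79  73  63  45  
[... 782 characters left out ...]
 115 128 130 126 118 111 121 123 109  83  54  35  26  19
 18  18  18  21  24  25  39  59  85 110 126 130 129 122 113 112 112  96  76  49  26  17  16
 17  20  20  21  24  23  25  35  50  59  79  86  99 112 117 121 124 115  89  60  37  22  22
 18  19  20  21  24  24  23  23  23  25  33  45  58  73  86  98 103  95  81  55  39  27  27
 19  18  22  25  28  30  31  30  32  32  39  42  47  54  61  65  66  63  54  44  33  29  29
 20  18  23  28  31  37  42  46  49  53  59  60  62  59  57  58  55  50  47  41  35  33  35
 33  23  23  28  32  38  47  54  63  72  83  87  87  88  80  76  63  49  40  33  31  37  44
 60  41  40  43  49  51  60  67  73  81  92 102 107 112 113 104  89  66  45  37  32  43  55
```

The unwrapped glyphs read clearly: 6 above, 5 in the centre, 4 below. So the counter shows 5 and I need three numbers down, stroking away from the robot. I'll approach with shut fingers.

Request:
send_rows --increments '[{"offset": [0.0442, -0.0247, 0], "turn": 0}, {"offset": [0.0442, -0.0247, 0], "turn": 0}, {"offset": [0.0442, -0.0247, 0], "turn": 0}, {"offset": [0.0442, -0.0247, 0], "turn": 0}, {"offset": [0.0442, -0.0247, 0], "turn": 0}, {"offset": [0.0442, -0.0247, 0.02], "turn": 0}, {"offset": [0, 0, 0.03], "turn": 0}, {"offset": [0, 0, 0.015], "turn": 0}]' --fingers 0

```text
time_s: 16.08
eef_pos: [541.9, -210.2, 88.5]
ee_rot: [2.09, -2.343, -0.004]
wrist_force: [0.2, 0.3, 0.2]
width: 0.005
gripper_force: 0.0
```

Request:
send_rows --increments '[{"offset": [0, 0, 0], "turn": 0}, {"offset": [0, 0, 0], "turn": 0}, {"offset": [0, 0, 0], "turn": 0}]'

```text
time_s: 16.45
eef_pos: [543.9, -209.3, 91.9]
ee_rot: [-2.093, 2.341, -0.003]
wrist_force: [-0.1, -0.0, 0.0]
width: 0.007
gripper_force: 0.0
```

```bash
python3 - <<'E'
from h import *
go(545.4,-208.8,80)
E
```

```text
off [-0.6 -1.4 11.9] at [ 543.9 -209.3   91.9] ydir deg 173.6 t 16.45 F [-0.1 -0.   0. ] w 0.007
```

Request:
send_rows --increments '[{"offset": [0, 0, 0.007], "turn": 0}, {"offset": [0, 0, 0.003], "turn": 0}, {"offset": [0, 0, 0.001], "turn": 0}, {"offset": [0, 0, 0.0005], "turn": 0}, {"offset": [0, 0, 0], "turn": 0}]'

```text
time_s: 17.08
eef_pos: [543.2, -209.7, 79.4]
ee_rot: [-2.093, 2.343, -0.0]
wrist_force: [-1.5, 0.9, 4.6]
width: 0.007
gripper_force: 2.3
```

Request:
send_rows --increments '[{"offset": [0, -0.004, 0.0002], "turn": 0}, {"offset": [0, -0.005, 0], "turn": 0}, {"offset": [0, -0.005, 0], "turn": 0}, {"offset": [0, -0.005, 0], "turn": 0}, {"offset": [0, -0.003, 0], "turn": 0}, {"offset": [0, 0, 0], "turn": 0}]'

```text
time_s: 17.82
eef_pos: [566.5, -212.8, 79.9]
ee_rot: [-2.093, 2.341, -0.004]
wrist_force: [0.3, -1.7, 6.7]
width: 0.006
gripper_force: 3.4
```

Request:
send_rows --increments '[{"offset": [0, 0, -0.006], "turn": 0}, {"offset": [0, 0, -0.03], "turn": 0}, {"offset": [0, 0.05, -0.02], "turn": 0}, {"offset": [0, 0.06, 0], "turn": 0}, {"offset": [0, 0.04, 0], "turn": 0}, {"offset": [0, 0, 0], "turn": 0}]'

```text
time_s: 18.58
eef_pos: [413.3, -195.0, 135.3]
ee_rot: [-2.092, 2.343, 0.0]
wrist_force: [0.6, -0.6, -0.9]
width: 0.001
gripper_force: 0.0
```

```bash
python3 - <<'E'
from h import *
go(543,-209,80)
P,c=avg("top",8); U=unwrap(P,c,556.3,-210,np.radians(-6.4)); np.save("U1.npy",U); go(543,-209,80)
M=np.clip(U[::2,3:20],0,255).astype(int)
for r in M: print(" ".join("%3d"%x for x in r))
U0=np.load("U0.npy")[:,3:20]; V=U[:,3:20]
for k in range(-36,37,3):
    a=U0[max(0,-k):53-max(0,k)];b=V[max(0,k):53-max(0,-k)] ; print(k*2,round(np.corrcoef(a.ravel(),b.ravel())[0,1],2),end="; ")
E
```

```text
off [  -0.7 -130.4   55.3] at [ 413.3 -195.   135.3] ydir deg 173.5 t 18.575 F [ 0.6 -0.6 -0.9] w 0.001
off [  -0.7 -127.4   54.4] at [ 416.4 -195.4  134.5] ydir deg 173.6 t 18.975 F [-0.2 -0.2  0.4] w 0.004
 16  20  21  20  29  42  60  87 106 123 136 140 133 117  99  80  55
 17  21  20  20  32  45  66  90 106 123 132 135 127 117 101  86  64
 18  21  21  24  32  46  61  83  89 104 117 113 115 111 105  89  72
 20  22  22  24  30  37  45  56  61  77  87  93 102 106 104  94  77
 22  23  24  26  28  29  33  41  51  65  83  98 111 118 115  98  84
 24  27  29  31  33  37  46  58  70  89 108 118 124 123 114  93  72
 28  32  35  39  47  51  61  69  74  82  90  96  90  87  73  67  56
 29  36  40  48  56  62  68  70  69  67  61  57  55  51  51  49  48
 27  33  36  43  53  60  67  71  71  66  56  49  51  59  61  60  53
 27  30  32  39  54  65  83  91  95  91  82  73  77  93  94  87  72
 31  36  37  45  60  83 105 121 123 122 116 110 119 131 128 114  86
 41  48  46  50  71  94 113 128 131 134 131 130 140 155 151 124  88
 47  51  50  52  60  71  87  92  97 104 121 137 149 165 157 133  93
 40  44 
[... 476 characters left out ...]
 25  33  48  67  93 107 112 118 115 108 107 106  88  69  43
 17  20  22  26  39  55  64  81  83  90  97  96  97  95  87  66  43
 14  17  21  24  31  36  42  48  56  65  74  86  89  84  75  56  35
 19  20  25  31  37  47  53  63  69  74  79  85  85  76  61  44  28
 20  22  28  34  39  44  52  57  61  62  62  64  62  59  46  39  29
 15  19  25  33  37  40  45  52  57  59  60  57  54  45  35  29  25
 24  28  32  40  43  45  50  57  66  71  75  77  70  57  40  28  24
-72 0.75; -66 0.62; -60 0.54; -54 0.43; -48 0.36; -42 0.61; -36 0.81; -30 0.61; -24 0.38; -18 0.43; -12 0.65; -6 0.77; 0 0.81; 6 0.65; 12 0.48; 18 0.49; 24 0.58; 30 0.68; 36 0.69; 42 0.55; 48 0.49; 54 0.52; 60 0.72; 66 0.86; 72 0.9;
```

Now 4 is in the centre, with 5 above and 3 below, so one stroke gives one number. I'll repeat it for 3.

Request:
send_rows --increments '[{"offset": [0, -0.045, 0], "turn": 0}, {"offset": [0, -0.05, 0], "turn": 0}, {"offset": [0, -0.033, 0.02], "turn": 0}, {"offset": [0, 0, 0.02], "turn": 0}, {"offset": [0, 0, 0.007], "turn": 0}, {"offset": [0, 0, 0.005], "turn": 0}, {"offset": [0, 0, 0.002], "turn": 0}, {"offset": [0, 0, 0], "turn": 0}]'

```text
time_s: 19.98
eef_pos: [543.3, -209.7, 81.6]
ee_rot: [-2.093, 2.342, -0.001]
wrist_force: [0.0, 0.1, -0.1]
width: 0.006
gripper_force: 0.0
```

Request:
send_rows --increments '[{"offset": [0, 0, 0.0005], "turn": 0}, {"offset": [0, 0, 0], "turn": 0}]'

```text
time_s: 20.23
eef_pos: [543.2, -209.7, 80.8]
ee_rot: [-2.093, 2.342, -0.001]
wrist_force: [-0.6, -0.0, 1.0]
width: 0.006
gripper_force: 0.0
```

Request:
send_rows --increments '[{"offset": [0, 0, 0.001], "turn": 0}, {"offset": [0, 0, 0.0003], "turn": 0}, {"offset": [0, 0, 0], "turn": 0}]'

```text
time_s: 20.6
eef_pos: [543.4, -209.7, 79.5]
ee_rot: [-2.093, 2.342, -0.001]
wrist_force: [-1.1, 1.6, 6.0]
width: 0.002
gripper_force: 2.4
```

Request:
send_rows --increments '[{"offset": [0, -0.004, 0.0002], "turn": 0}, {"offset": [0, -0.005, 0], "turn": 0}, {"offset": [0, -0.005, 0], "turn": 0}, {"offset": [0, -0.005, 0], "turn": 0}, {"offset": [0, -0.003, 0], "turn": 0}, {"offset": [0, 0, 0], "turn": 0}]'

```text
time_s: 21.35
eef_pos: [566.3, -212.8, 79.9]
ee_rot: [-2.093, 2.342, -0.004]
wrist_force: [-0.4, -1.9, 7.2]
width: 0.002
gripper_force: 3.6
```

Request:
send_rows --increments '[{"offset": [0, 0, -0.006], "turn": 0}, {"offset": [0, 0, -0.03], "turn": 0}, {"offset": [0, 0.05, -0.01], "turn": 0}, {"offset": [0, 0.06, 0], "turn": 0}, {"offset": [0, 0.04, 0], "turn": 0}, {"offset": [0, 0, 0], "turn": 0}]'

```text
time_s: 22.1
eef_pos: [413.1, -195.0, 125.1]
ee_rot: [-2.092, 2.343, 0.001]
wrist_force: [0.6, 0.6, 0.9]
width: 0.006
gripper_force: 0.0
```

```bash
python3 - <<'E'
from h import *
P,c=avg("top",8); U=unwrap(P,c,556.3,-210,np.radians(-6.4)); np.save("U2.npy",U); go(543.2,-209.7,79.4)
M=np.clip(U[::2,3:20],0,255).astype(int)
for r in M: print(" ".join("%3d"%x for x in r))
E
```

```text
off [   0.  -127.7   45. ] at [ 416.4 -195.3  124.5] ydir deg 173.6 t 22.5 F [ 0.5 -0.5  0.1] w 0.005
 14  19  21  21  31  44  61  83  97 107 117 117 113 116 112 106  84
 18  22  21  21  33  47  68  91 104 117 130 133 135 135 128 115  93
 22  25  23  24  32  47  65  86  90 106 120 118 125 124 121 107  87
 24  26  25  25  31  39  46  55  56  70  80  82  93  95  96  85  74
 23  26  27  28  29  28  29  29  32  36  45  57  63  73  75  73  68
 23  26  28  30  31  33  34  36  35  39  46  51  57  61  63  62  60
 25  28  33  37  46  48  52  55  55  59  60  61  62  59  56  54  52
 29  37  40  49  57  62  70  75  80  82  86  82  77  71  60  54  50
 31  35  36  39  48  55  66  77  84  91  96  97  92  89  76  67  57
 31  33  31  32  38  43  53  62  68  77  85  94 100 105  99  90  75
 31  36  38  40  41  43  47  51  55  68  86  99 120 131 126 114  86
 41  48  47  47  51  54  61  65  73  89 103 125 144 157 151 124  87
 47  51  50  50  53  58  65  71  74  91 112 134 148 164 155 131  93
 40  44  45  46  52  56  64  74  80  89 103 114 121 128 126  97  77
 33  36  39  41  48  57  66  80  96 108 115 122 120 120 110  89  66
 34  40  43  43  49  60  70  90 109 124 133 135 130 114 105  85  68
 38  45  51  55  60  67  71  79  89  96  98  96  90  85  76  68  59
 35  39  42  49  55  62  74  87 101 108 114 111 103  91  73  55  47
 28  27  28  34  38  51  67  82  94 110 120 124 127 118  92  72  43
 28  28  29  33  42  56  65  74  83  97 103 113 123 122 105  74  42
 27  31  32  41  57  74  99 111 115 119 114 103 100  99  79  62  37
 22  32  40  51  71  88  97 102  94  88  83  73  67  56  48  36  25
 17  26  43  54  71  83  85  83  74  61  57  57  53  41  33  21  17
 18  21  32  44  53  61  69  71  72  70  65  64  61  50  36  26  18
 19  21  26  32  36  41  47  48  51  51  53  55  54  51  43  37  28
 20  21  25  29  32  34  35  35  35  38  40  43  44  43  38  34  29
 28  31  32  36  38  39  40  37  36  35  39  44  44  41  36  29  25
```

Now 3 is in the centre with 2 below. One more stroke.

Request:
send_rows --increments '[{"offset": [0, -0.045, 0], "turn": 0}, {"offset": [0, -0.05, 0], "turn": 0}, {"offset": [0, -0.033, 0.01], "turn": 0}, {"offset": [0, 0, 0.02], "turn": 0}, {"offset": [0, 0, 0.007], "turn": 0}, {"offset": [0, 0, 0.005], "turn": 0}, {"offset": [0, 0, 0.0028], "turn": 0}, {"offset": [0, 0, 0], "turn": 0}]'

```text
time_s: 23.5
eef_pos: [543.2, -209.7, 80.6]
ee_rot: [-2.093, 2.342, -0.001]
wrist_force: [1.1, 0.4, -0.5]
width: 0.005
gripper_force: 0.0
```

Request:
send_rows --increments '[{"offset": [0, 0, 0.0005], "turn": 0}, {"offset": [0, 0, 0], "turn": 0}]'

```text
time_s: 23.75
eef_pos: [543.2, -209.7, 79.9]
ee_rot: [-2.093, 2.342, -0.001]
wrist_force: [-0.3, 0.8, 0.0]
width: 0.009
gripper_force: 0.0
```

Request:
send_rows --increments '[{"offset": [0, 0, 0.0006], "turn": 0}, {"offset": [0, 0, 0], "turn": 0}]'

```text
time_s: 24.0
eef_pos: [543.4, -209.8, 79.5]
ee_rot: [-2.093, 2.342, -0.001]
wrist_force: [-0.5, 1.0, 4.1]
width: 0.003
gripper_force: 2.3
```

Request:
send_rows --increments '[{"offset": [0, -0.004, 0.0002], "turn": 0}, {"offset": [0, -0.005, 0], "turn": 0}, {"offset": [0, -0.005, 0], "turn": 0}, {"offset": [0, -0.005, 0], "turn": 0}, {"offset": [0, -0.003, 0], "turn": 0}, {"offset": [0, 0, 0], "turn": 0}]'

```text
time_s: 24.75
eef_pos: [566.4, -212.8, 79.9]
ee_rot: [-2.093, 2.341, -0.004]
wrist_force: [-0.4, -2.0, 6.9]
width: 0.004
gripper_force: 3.6
```

Request:
send_rows --increments '[{"offset": [0, 0, -0.006], "turn": 0}, {"offset": [0, 0, -0.03], "turn": 0}, {"offset": [0, 0.05, -0.01], "turn": 0}, {"offset": [0, 0.06, 0], "turn": 0}, {"offset": [0, 0.04, 0], "turn": 0}, {"offset": [0, 0, 0], "turn": 0}]'

```text
time_s: 25.5
eef_pos: [413.2, -195.0, 125.1]
ee_rot: [-2.092, 2.343, 0.001]
wrist_force: [1.3, 0.8, -0.0]
width: 0.007
gripper_force: 0.0
```

```bash
python3 - <<'E'
from h import *
P,c=avg("top",8); U=unwrap(P,c,556.3,-210,np.radians(-6.4)); np.save("U3.npy",U)
circ(c,431.7,188.2,24,82,"key",9,.25)
go(550,-271,95)
b=[cv2.resize(np.clip(np.load(f"U{i}.npy"),0,255).astype(np.uint8),None,fx=8,fy=8,interpolation=cv2.INTER_CUBIC) for i in range(4)]
k=cv2.resize(np.clip(P[160:215,385:450],0,255).astype(np.uint8),None,fx=2,fy=2)
o=np.zeros((430,780),np.uint8); o[:424,:736]=np.hstack(b); cv2.imwrite("pics/u.png",o)
d=camera("top")["color"]; cv2.imwrite("pics/t3.png",d[...,::-1])
E
```

```text
key [433.12 188.62] r 5.4 exp 4.3 [ 547.6 -274.6   82. ]
off [  60.2 -141.3   29.3] at [ 416.4 -195.3  124.4] ydir deg 173.6 t 25.9 F [ 0.8 -0.1  0.9] w 0.007
```

View pics/u.png

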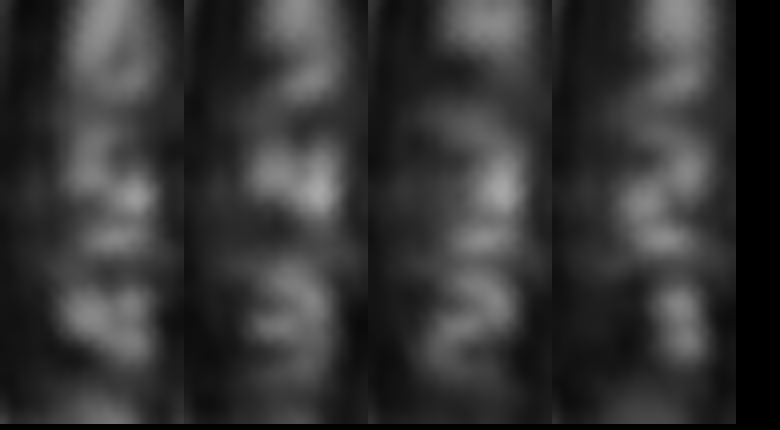

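The four unwraps in sequence read 5, 4, 3, 2. The last frame has 2 centred, with 1 below and 3 above. Now the key.

Request:
send_rows --increments '[{"offset": [0.02, -0.045, 0], "turn": 0}, {"offset": [0.02, -0.05, 0], "turn": 0}, {"offset": [0.0214, -0.0453, 0], "turn": 0}, {"offset": [0, 0, 0.02], "turn": 0}, {"offset": [0, 0, 0.01], "turn": 0}, {"offset": [0, 0, 0.004], "turn": 0}, {"offset": [0, 0, 0], "turn": 0}, {"offset": [0, 0, 0], "turn": 0}]'

```text
time_s: 26.95
eef_pos: [548.8, -272.0, 91.7]
ee_rot: [-2.093, 2.342, -0.002]
wrist_force: [0.4, -0.4, 0.5]
width: 0.004
gripper_force: 0.0
```

Request:
send_rows --increments '[{"offset": [0, 0, 0.005], "turn": 0}, {"offset": [0, 0, 0.003], "turn": 0}, {"offset": [0, 0, 0.003], "turn": 0}, {"offset": [0, 0, 0.002], "turn": 0}, {"offset": [0, 0, 0], "turn": 0}, {"offset": [0, 0, 0], "turn": 0}]'

```text
time_s: 27.7
eef_pos: [548.4, -272.0, 77.9]
ee_rot: [-2.093, 2.343, 0.0]
wrist_force: [-1.4, 1.9, 4.0]
width: 0.003
gripper_force: 1.9
```

Request:
send_rows --increments '[{"offset": [0, 0, 0.0015], "turn": 0}, {"offset": [0, 0, 0.001], "turn": 0}, {"offset": [0, 0, 0], "turn": 0}]'

```text
time_s: 28.08
eef_pos: [548.5, -272.1, 76.2]
ee_rot: [-2.093, 2.342, -0.001]
wrist_force: [-4.5, 4.3, 11.7]
width: 0.006
gripper_force: 5.9
```

Request:
send_rows --increments '[{"offset": [0, 0, 0.0007], "turn": 0}, {"offset": [0, 0, 0], "turn": 0}, {"offset": [0, 0, 0], "turn": 0}]'

```text
time_s: 28.45
eef_pos: [548.5, -272.1, 76.1]
ee_rot: [-2.094, 2.342, -0.001]
wrist_force: [-5.7, 4.9, 16.3]
width: 0.005
gripper_force: 8.1
```

Request:
send_rows --increments '[{"offset": [0, 0, -0.004], "turn": 0}, {"offset": [0, 0, -0.02], "turn": 0}, {"offset": [0, 0, -0.03], "turn": 0}, {"offset": [0, 0.05, -0.01], "turn": 0}, {"offset": [0, 0.05, 0], "turn": 0}, {"offset": [0, 0.04, 0], "turn": 0}, {"offset": [0, 0, 0], "turn": 0}, {"offset": [0, 0, 0], "turn": 0}]'

```text
time_s: 29.45
eef_pos: [410.2, -256.6, 138.9]
ee_rot: [-2.093, 2.342, -0.002]
wrist_force: [0.5, 0.2, -0.1]
width: 0.007
gripper_force: 0.0
```

```bash
python3 - <<'E'
from h import *
P,c=avg("top",8); U=unwrap(P,c,556.3,-210,np.radians(-6.4)); U3=np.load("U3.npy")
print("corr with U3",np.corrcoef(U[:,3:20].ravel(),U3[:,3:20].ravel())[0,1].round(3)); go(416,-195,125)
d=camera("top")["color"]; s=camera("scene"); u,v=w2px(s,[500,60,60]).astype(int)
o=np.zeros((560,800,3),np.uint8); a=cv2.resize(d[140:275,210:335],None,fx=3.4,fy=3.4,interpolation=cv2.INTER_CUBIC); o[:a.shape[0],:a.shape[1]]=a
b=cv2.resize(s["color"][v-30:v+45,u-40:u+50],None,fx=4,fy=4,interpolation=cv2.INTER_CUBIC); o[:b.shape[0],430:430+b.shape[1]]=b
e=cv2.resize(d[155:220,380:450],None,fx=3,fy=3,interpolation=cv2.INTER_CUBIC); o[320:515,430:640]=e
cv2.imwrite("pics/end.png",o[...,::-1])
E
```

```text
corr with U3 0.963
off [-61.7   0.5  13.3] at [ 409.6 -256.3  138.3] ydir deg 173.6 t 29.85 F [-0.1  1.  -0.4] w 0.003
```

View pics/end.png

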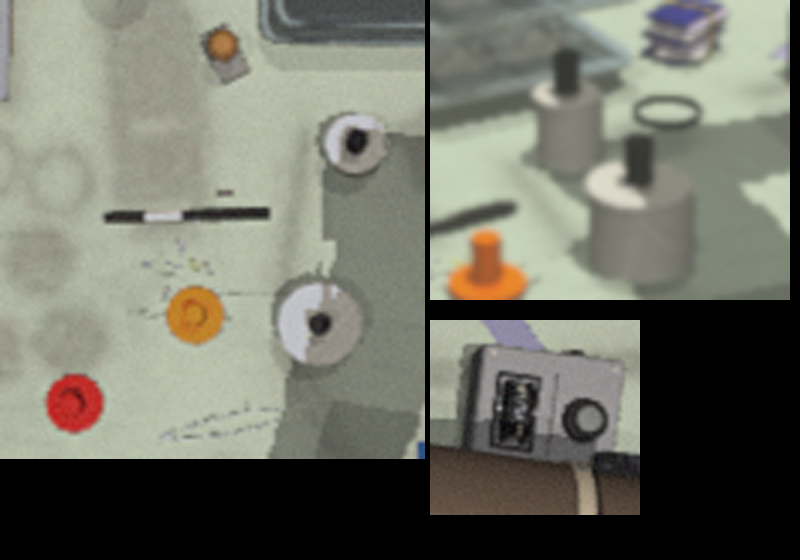

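Both lids are seated level, and the marker, stamp and coloured look-alikes are where they were. The wheel still shows 2. The key met a hard stop (76.1 mm, force rising to 16 N) and was let go.

```bash
python3 -c "
from rig import *
print(close_job())"
```

```text
the job is handed in; nothing more can be done
None
```

I closed both tins with their own lids, rolled the wheel from 5 to 2, pushed the key right down and let it come up, and handed the job in at about 30 s; the judge's result was not shown.

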